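Index the turntable to the ball post and set its brake

TASK

On the indexing turntable, push an arm round with a fingertip until the arrow-headed pointer points straight at the tall ball-headed post, and then push the brake lever fully over to its stop. Lift or carry nothing: the little steel box must keep riding in its dish, and the other loose things on the bench are to stay where they are.

Things in the scene. Friction and masses are not known exactly. Their poses are not given: they have to be found in the camera images.
- base: Dark steel base of a hand indexing turntable, fixed: a round plate 330 mm across, 20 mm thick, with a tongue 90 mm wide and as thick, reaching 255 mm from the centre to its -y side, which carries the brake lever. Origin on the turntable's vertical axis, at bench height; x away from the robot at yaw 0, z up.
- turntable (a joint): Angle of the turntable, rad, positive anticlockwise from above; at 0 the pointer points along the base's -x. Turns both ways without stops; needs 0.2 N m (3 N on a spoke 75 mm out) and stays where left. Four steel arms at 90 degrees: the pointer and three round spokes 10 mm thick with black balls 16 mm across, centred 100 mm out. Arms' middle 47 mm above the bench, bare base plate below.
- pointer_tip (a point): Tip of the pointer, 121 mm from the axis, 47 mm above the bench. The pointer is a flat bar 12 mm wide, 10 mm thick, ending in an arrowhead (a 21 mm square set on its corner, 30 mm across). The point's x axis runs outward along the pointer, z up.
- dish (a point): Centre of the floor of the hub's dish, on the axis, 58 mm above the bench. The dish is 78 mm across inside with a 5 mm high lip, on top of the aluminium hub, 90 mm across, that carries the arms and turns.
- ball_post: The post to point at: the tallest of three steel posts fixed on the rim of the base plate, with a ball head 18 mm across; top 77 mm above the bench, foot 20 mm across. Stands some 145 mm from the axis, in any of three places: far side, left or right of the plate. Origin under its foot, 20 mm above the bench.
- flat_post1: A short steel post with a flat head 20 mm across, top 45 mm above the bench, fixed on the rim of the base plate, some 145 mm from the axis; not the one to point at. Origin under its foot.
- flat_post2: A second short flat-headed post like flat_post1.
- brake (a joint): Angle of the brake lever about its own vertical pivot, rad: 0 fully open (pointing 60 degrees clockwise from the base's +x, seen from above), grows clockwise as it closes, 1.571 at its stop (150 degrees clockwise, back towards the robot). Begins at 0 to 0.35. Needs 0.12 N m (2 N at 62 mm), stays where left. The turntable can still be knocked round when it is closed.
- brake_pivot (a point): On the brake lever's pivot axis, 46 mm above the bench, at the lever's mid height; 215 mm from the turntable's axis, towards the base's -y.
- brake_tip (a point): Centre of the black ball (20 mm across) at the end of the brake lever, 92 mm from the pivot, 46 mm above the bench. The lever is a steel bar 12 mm wide, 12 mm thick, with 20 mm of air under it over the tongue. Its stop is a fixed pin 10 mm across, 33 mm from the pivot, up to 56 mm above the bench.
- workpiece: Small open steel box, 44 x 44 x 26 mm high, wall 4 mm, loose in the hub's dish, 58 to 84 mm above the bench; rides round with the hub. Origin under its centre.
- case_a: Black case, a 36 mm cube on a 54 mm square flange 8 mm thick, 42 mm high in all; loose on the bench near the base's robot side. Bystander. Origin under its centre.
- case_b: A second black case like case_a, on the far side of the brake tongue. Bystander.
- blank: Loose aluminium blank 60 x 30 x 18 mm high, beyond the brake lever. Bystander. Origin under its centre.
- screwdriver: Screwdriver lying on the bench left of the base. Bystander.
- jar: Lidded glass jar, 72 mm across, 85 mm high, on the bench beyond the base to the left. Bystander. Origin under its centre.
- tape: Cardboard ring 76 mm across, 18 mm high, on the bench at the left. Bystander.
- hammer: Hammer lying on the bench at the right. Bystander.
Not all that is in view belongs to the job. Leave any blue, pink or red look-alike of the workpiece alone.

How it is judged:
By the outcome, as a careful person would: the job done as asked, in the order asked, and still so for the second after the job is handed in, with the robot touching nothing.
It also fails if it takes over 64 s, if anything falls off the work surface, if the arm or the gripper's body presses on something with over 40 N, if the wrist force passes 120 N, or if a joint passes its speed limit or range.

ROBOT

A 7-joint arm with a two-finger parallel gripper is mounted at the origin on the work surface. World frame = base frame: x ahead of the robot, y to its left, z up, the work surface at z = 0. Lengths are in m, angles in rad, forces in N, time in s.
With the tool pointing down it reaches from about 0.4 to 0.85 m from the base axis. Payload 10.4 kg.
Tool frame: the origin (TCP) lies at the very end of the fingers, on their centre line; the grasp point (between the pads) lies 19 mm behind it (manip.grip_depth is the distance from the TCP to the grasp point, in m); z points along the fingers, x is the direction in which the jaws open and shut, and the axes are right-handed (so a half turn about z gives the same grasp; the last joint's range is limited). The gripper opens to 85 mm and grips with 20 to 120 N. Pads are 22 mm wide; open, the fingers measure 114 mm over their backs; the gripper's body (76 mm by 85 mm) begins 54 mm behind the grasp point. The pads swing forward as they close: fully open they stand 13 mm farther back than shut.
Start: joints at [-1.136, 0.332, -0.065, 1.46, 0.022, 1.35, -0.088], TCP at [0.276, 0.561, 0.231] pointing down, gripper open.
Joint ranges: [-2.6, 2.6], [-0.5, 2.12], [-1.47, 1.34], [0.16, 2.42], [-1.27, 4.41], [0.06, 2.06], [-2.6, 2.6]. Speed limits (rad/s): [2.22, 2.22, 2.79, 2.79, 3.14, 3.14, 3.14].

INTERFACE

Orientations are given as a unit quaternion [x, y, z, w].
In Python, from workcell import manip, cams gives the robot as it stands. The module is installed in compiled form; this text tells all that it offers.
- The arm moves only by the tool move_arm, never from a script. Its arguments are lists of equal length, an entry for each row: "claw": the opening, from 0 (shut) to 1 (fully open); "dp": the shift along the tool's x, y, z as a fraction of full scale, a list of three; "turn": the turn, a rotation vector about the tool's x, y, z as a fraction of full scale, a list of three. A call has 1 to 8 rows; each row shifts and turns the commanded pose from where the row before left it, along the tool's axes as they then stand; what a row does not reach is not made up. Full scale, the value 1, is 200 mm for a shift and 45 degrees for a turn. A row lasts 1/12 s, in which the tool goes at most 41.7 mm and 7.16 degrees, less where a joint would pass 70% of its speed; a pose out of reach is approached as far as the arm can. A call with a number of a shift or a turn outside -1 to 1 is refused whole. A call with a gripper value outside its range is refused whole. The fingers move at their own pace and stop on an object; "grip_force" is the grip in N (left out, the last holds). Time passes only in rows, so rows that do not move let the fingers close. It gives the time, the measured TCP pose, the force and the opening at its end, in the units of the state.
- manip.get_obs(): the state, without advancing time (a new reading comes with each control period).
- cams.camera(name): name is "side" or "top" or "wrist"; returns the picture (480x640x3 uint8, red, green, blue); there is no depth.
- cams.camera_info(name): a dict with "fx", "fy", "cx", "cy" (pixels), "pose" (4x4, takes a point from camera to world coordinates); the wrist camera has in their place "tool_from_camera" (4x4, takes a point from camera to tool coordinates, whose origin is the TCP and whose axes are the tool frame's). Camera axes: x right, y down, z forward; pixel columns grow to the right and rows downward; lengths in m; the calibration is good to about 2 mm. A picture is of the moment at which its call begins: read the wrist's pose just before it. camera_info takes no time and is no camera call.
- manip.hand_in(): hands the job in, once; it reports no verdict.
The state is a dict: "clock": time; "joint_pos": joint angles; "joint_velocities": joint speeds; "tau": joint torques, N m; "position": TCP position; "ee_rot": TCP orientation; "ft_force": force on the tool from outside, world axes, zero at the start; "torque": the same for the moment, N m; "grip_width": opening from 0.0 (shut) to 1.0 (fully open).
Only numpy, scipy, OpenCV 4.12 (cv2) and the standard library are available. Lean on these libraries where they do the work, as an engineer would, in place of code of your own. Each camera call takes 0.05 s, during which the arm holds its last target.

## Working session

There is one attempt and no reset: what is moved stays moved. The work goes in short steps, Python scripts to look and compute and a tool call to move; the robot and the scene stay as the last step left them, time stands still between calls to the robot, and variables do not carry over. Pictures are saved under pics/ and viewed, and the job is handed in when it is done.

Besides the shell and the picture viewer there is one more tool, called after "Call:" as a command line: name --argument value ..., lists and objects as JSON in quotes. move_arm: Moves the arm, as the interface text tells. Shift numbers are shares of 200 mm and turn numbers shares of 45 degrees, none past 1 either way. Its arguments: {"type":"object","properties":{"claw":{"type":"array","items":{"type":"number"}},"dp":{"type":"array","items":{"type":"array","items":{"type":"number"}}},"turn":{"type":"array","items":{"type":"array","items":{"type":"number"}}},"grip_force":{"type":"number"}},"required":["claw","dp","turn"]}

```bash
mkdir -p pics; python3 - <<'E'
from workcell import manip, cams
import cv2
for n in("top","side"):
    im=cams.camera(n); cv2.imwrite(f"pics/{n}0.png",im[:,:,::-1])
    i=cams.camera_info(n); print(n,i)
print(cams.camera_info("wrist"))
print(manip.get_obs())
E
```

```text
top {'fx': 516.3303292858127, 'fy': 516.3303292858127, 'cx': 322.146027822806, 'cy': 248.3606973091368, 'pose': array([[-0.02318084, -0.99682585,  0.07616347,  0.46039213],
       [-0.99949532,  0.02476315,  0.01989681, -0.02521683],
       [-0.0217197 , -0.07566381, -0.99689681,  1.50797304],
       [ 0.        ,  0.        ,  0.        ,  1.        ]])}
side {'fx': 515.2723718459183, 'fy': 515.2723718459183, 'cx': 321.9047556709701, 'cy': 237.39216984988013, 'pose': array([[ 0.83143549, -0.43252137,  0.34876968,  0.11605684],
       [-0.55550453, -0.6342234 ,  0.53775032, -0.68390234],
       [-0.01139061, -0.64084783, -0.76758342,  1.02338434],
       [ 0.        ,  0.        ,  0.        ,  1.        ]])}
{'fx': 392.25147609974823, 'fy': 392.25147609974823, 'cx': 317.34778612409167, 'cy': 238.93801533925534, 'tool_from_camera': array([[ 9.99999316e-01, -1.00057795e-03, -6.05771809e-04,
        -1.96207824e-04],
       [ 1.12680105e-03,  9.63009626e-01,  2.69464637e-01,
        -6.68020825e-02],
       [ 3.13743708e-04, -2.69465136e-01,  9.63010095e-01,
        -1.42485783e-01],
       [ 0.00000000e+00,  0.00000000e+00,  0.00000000e+00,
         1.00000000e+00]])}
{'clock': 0.1, 'joint_pos': array([-1.13560499,  0.33281146, -0.064724  ,  1.46084818,  0.02158227,
        1.34990142, -0.0885188 ]), 'joint_velocities': array([ 1.05097310e-03, -2.05013502e-03,  9.75940676e-04, -1.88728934e-03,
        6.86996571e-04,  2.27240611e-05, -9.88871115e-04]), 'tau': array([ 4.79386690e-04, -6.26741552e+01,  4.92137612e-02, -3.92428565e+01,
        1.63976324e-02,  7.05309561e-03, -4.29120973e-05]), 'position': array([0.27606682, 0.56035245, 0.23059818]), 'ee_rot': array([ 8.49102559e-01,  5.28227640e-01, -5.32119607e-04,  3.49999956e-04]), 'ft_force': array([ 0.6361894 , -0.02682504, -0.25980567]), 'torque': array([-0.01580249,  0.00567429,  0.04990745]), 'grip_width': 0.9977541529044017}
```

View pics/top0.png

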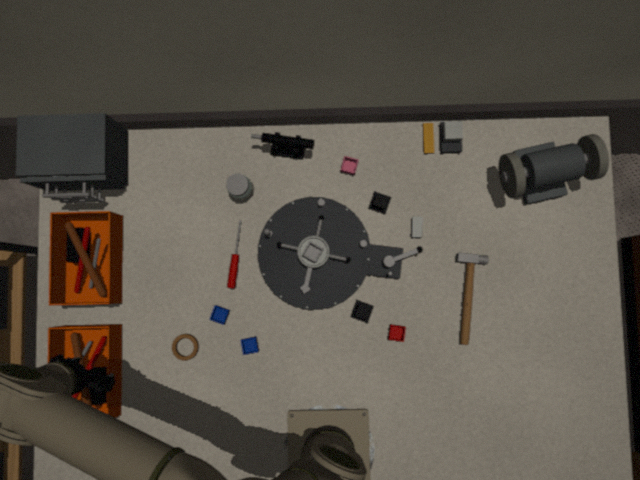

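View pics/side0.png

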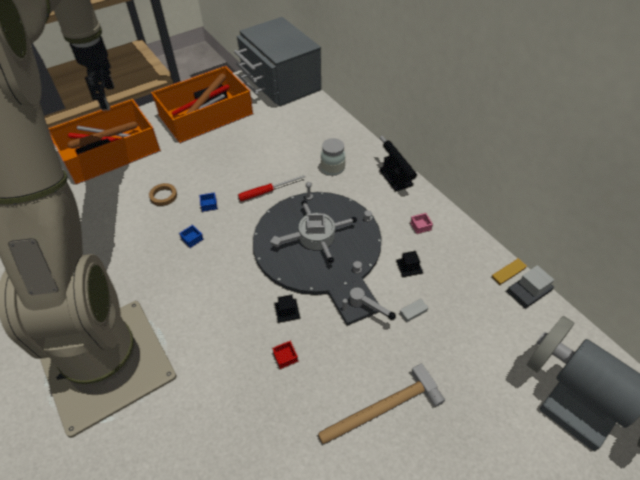

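```bash
python3 - <<'E'
import cv2
a=cv2.imread("pics/top0.png")[180:320,240:440]; b=cv2.imread("pics/side0.png")[165:335,235:435]
cv2.imwrite("pics/topz.png",cv2.resize(a,None,fx=4,fy=4,interpolation=cv2.INTER_CUBIC))
cv2.imwrite("pics/sidez.png",cv2.resize(b,None,fx=3.5,fy=3.5,interpolation=cv2.INTER_CUBIC))
E
```

```text
(no output)
```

View pics/topz.png

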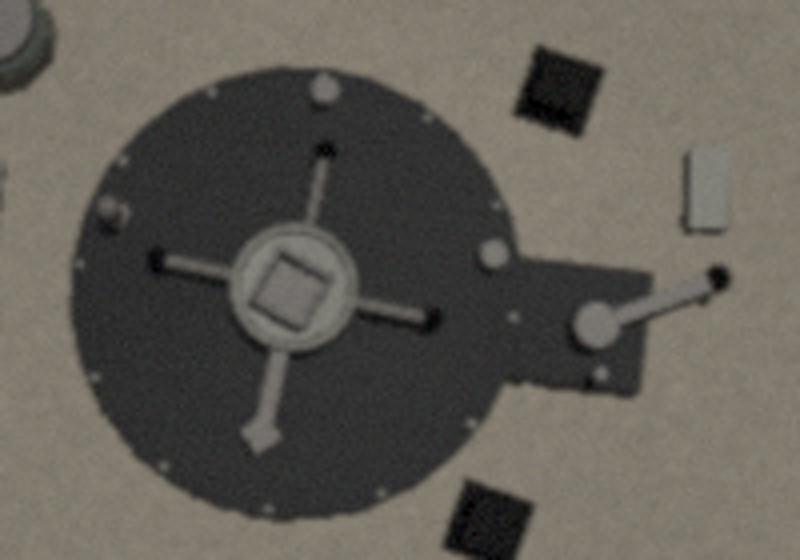

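View pics/sidez.png

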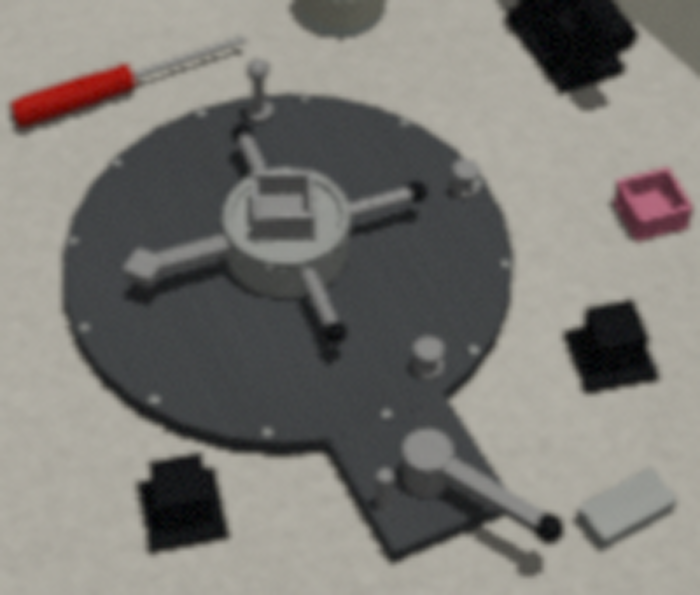

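```bash
cat > h.py <<'E'
import numpy as np
from workcell import manip, cams
from scipy.spatial.transform import Rotation as R
def cast(info,pose,uv,z):
    uv=np.atleast_2d(uv).astype(float)
    d=np.c_[(uv[:,0]-info["cx"])/info["fx"],(uv[:,1]-info["cy"])/info["fy"],np.ones(len(uv))]@pose[:3,:3].T
    o=pose[:3,3]; t=(z-o[2])/d[:,2]
    return o+d*t[:,None]
def wristpose(o):
    T=np.eye(4);T[:3,:3]=R.from_quat(o["ee_rot"]).as_matrix();T[:3,3]=o["position"]
    return T@cams.camera_info("wrist")["tool_from_camera"]
E
python3 - <<'E'
from h import *
i=cams.camera_info("top")
P=lambda x,y,z:cast(i,i["pose"],[(240+(x-1.5)/4,180+(y-1.5)/4)],z)[0]
L=dict(hub=(294,287,.063),ballpost_head=(108,210,.068),fp_far=(325,90,.045),fp_r=(493,254,.045),tip=(258,452,.047),sp_l=(157,260,.047),sp_f=(324,150,.047),sp_r=(431,319,.047),pivot=(596,326,.056),brtip=(718,277,.046),stop=(601,374,.056),blank=(707,188,.018),caseb=(560,90,.042),casea=(488,520,.042))
for k,v in L.items(): print(k,P(*v).round(4))
h=P(*L["hub"])
for k,v in L.items():
    d=P(*v)-h; print(k,np.hypot(*d[:2]).round(4),np.degrees(np.arctan2(d[1],d[0])).round(1))
E
```

```text
hub [0.5629 0.0291 0.063 ]
ballpost_head [0.62   0.1585 0.068 ]
fp_far [0.7049 0.0045 0.045 ]
fp_r [ 0.5842 -0.112   0.045 ]
tip [0.448  0.0577 0.047 ]
sp_l [0.5857 0.1268 0.047 ]
sp_f [0.6614 0.0062 0.047 ]
sp_r [ 0.539  -0.0667  0.047 ]
pivot [ 0.5308 -0.182   0.056 ]
brtip [ 0.5638 -0.2703  0.046 ]
stop [ 0.497  -0.1844  0.056 ]
blank [ 0.6305 -0.2695  0.018 ]
caseb [ 0.7009 -0.1634  0.042 ]
casea [ 0.3965 -0.1032  0.042 ]
hub 0.0 0.0
ballpost_head 0.1414 66.2
fp_far 0.1441 -9.8
fp_r 0.1427 -81.4
tip 0.1184 166.0
sp_l 0.1003 76.9
sp_f 0.1011 -13.1
sp_r 0.0988 -104.0
pivot 0.2136 -98.7
brtip 0.2994 -89.8
stop 0.2235 -107.2
blank 0.3062 -77.3
caseb 0.2369 -54.4
casea 0.2126 -141.5
```

Call:
move_arm --claw '[0,0,0,0,0,0,0,0]' --dp '[[-0.096,0.152,0],[-0.096,0.152,0],[-0.096,0.152,0],[-0.096,0.152,0],[-0.096,0.152,0],[-0.096,0.152,0],[-0.096,0.152,0],[-0.096,0.152,0]]' --turn '[[0,0,0],[0,0,0],[0,0,0],[0,0,0],[0,0,0],[0,0,0],[0,0,0],[0,0,0]]'

```text
clock: 0.77
position: [0.427, 0.3136, 0.2311]
ee_rot: [0.849, 0.528, -0.0, -0.0]
ft_force: [-0.1, 0.7, 0.3]
grip_width: 0.004
```

Call:
move_arm --claw '[0,0,0,0,0,0,0]' --dp '[[-0.096,0.152,0],[-0.096,0.152,0],[-0.096,0.152,0],[-0.096,0.152,0],[-0.096,0.152,0],[-0.096,0.152,0],[-0.096,0.152,0]]' --turn '[[0,0,0],[0,0,0],[0,0,0],[0,0,0],[0,0,0],[0,0,0],[0,0,0]]'

```text
clock: 1.35
position: [0.5584, 0.0991, 0.2311]
ee_rot: [0.849, 0.528, -0.0, -0.0]
ft_force: [0.8, 1.4, -0.5]
grip_width: 0.001
```

Call:
move_arm --claw '[0,0,0,0,0,0,0,0]' --dp '[[0,0,0],[0,0,0],[0,0,0],[0,0,0],[0,0,0],[0,0,0],[0,0,0],[0,0,0]]' --turn '[[0,0,0.155],[0,0,0.155],[0,0,0.155],[0,0,0.155],[0,0,0.155],[0,0,0.155],[0,0,0.155],[0,0,0.155]]'

```text
clock: 2.02
position: [0.5577, 0.1007, 0.2309]
ee_rot: [0.998, 0.066, -0.0, 0.0]
ft_force: [0.7, -1.4, 0.4]
grip_width: -0.002
```

```bash
python3 - <<'E'
from h import *
import cv2
o=manip.get_obs(); im=cams.camera("wrist"); cv2.imwrite("pics/w1.png",im[:,:,::-1])
np.savez("w1.npz",q=o["ee_rot"],p=o["position"]); print(o["position"],R.from_quat(o["ee_rot"]).as_matrix().round(4),o["grip_width"],o["ft_force"])
E
```

```text
[0.55773783 0.10074989 0.23090317] [[ 9.912e-01  1.327e-01 -7.000e-04]
 [ 1.327e-01 -9.912e-01 -2.000e-04]
 [-7.000e-04  1.000e-04 -1.000e+00]] -0.0023046189653009594 [ 0.65237959 -1.41992021  0.44297887]
```

View pics/w1.png

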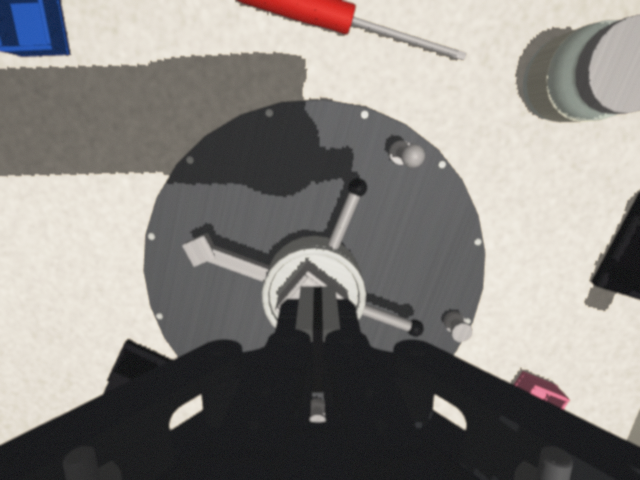

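```bash
python3 - <<'E'
from h import *
d=np.load("w1.npz"); o=dict(ee_rot=d["q"],position=d["p"]); W=wristpose(o); i=cams.camera_info("wrist")
P=lambda x,y,z:cast(i,W,[(x,y)],z)[0]
L=dict(hub=(314,291,.063),head=(412,155,.068),foot=(397,150,.02),far=(460,329,.045),tip=(183,247,.047),spl=(357.5,187,.047),spf=(416,327,.047))
for k,v in L.items(): print(k,P(*v).round(4))
a=P(*L["spl"])[:2];b=P(*L["spf"])[:2];t=P(*L["tip"])[:2]
# axis from the two spoke balls at 90deg
m=(a+b)/2; e=(b-a)/2; c=m+np.array([e[1],-e[0]]); print("axis from spokes",c,np.hypot(*e)*2**.5)
for C in (c,P(*L["hub"])[:2],np.array([.5629,.0291])):
  print([ (k,np.hypot(*(P(*v)[:2]-C)).round(4),np.degrees(np.arctan2(*(P(*v)[:2]-C)[::-1])).round(1)) for k,v in L.items()])
E
```

```text
hub [0.5644 0.0352 0.063 ]
head [0.6238 0.1582 0.068 ]
foot [0.6215 0.1592 0.02  ]
far [0.7046 0.0077 0.045 ]
tip [0.4469 0.0543 0.047 ]
spl [0.589  0.1259 0.047 ]
spf [0.663  0.0053 0.047 ]
axis from spokes [0.56570972 0.02860401] 0.100017325478113
[('hub', np.float64(0.0068), np.float64(101.2)), ('head', np.float64(0.142), np.float64(65.9)), ('foot', np.float64(0.142), np.float64(66.9)), ('far', np.float64(0.1404), np.float64(-8.6)), ('tip', np.float64(0.1216), np.float64(167.8)), ('spl', np.float64(0.1), np.float64(76.5)), ('spf', np.float64(0.1), np.float64(-13.5))]
[('hub', np.float64(0.0), np.float64(0.0)), ('head', np.float64(0.1365), np.float64(64.2)), ('foot', np.float64(0.1364), np.float64(65.3)), ('far', np.float64(0.1429), np.float64(-11.1)), ('tip', np.float64(0.119), np.float64(170.8)), ('spl', np.float64(0.0939), np.float64(74.8)), ('spf', np.float64(0.103), np.float64(-16.9))]
[('hub', np.float64(0.0063), np.float64(76.3)), ('head', np.float64(0.1427), np.float64(64.7)), ('foot', np.float64(0.1427), np.float64(65.8)), ('far', np.float64(0.1433), np.float64(-8.6)), ('tip', np.float64(0.1187), np.float64(167.7)), ('spl', np.float64(0.1002), np.float64(74.9)), ('spf', np.float64(0.1029), np.float64(-13.4))]
```

Call:
move_arm --claw '[0,0,0,0,0,0,0,0]' --dp '[[0,0,0.125],[0,0,0.125],[0,0,0.125],[0,0,0.125],[0,0,0.125],[0,0,0.125],[0,0,0.125],[0,0,0.115]]' --turn '[[0,0,0.04],[0,0,0],[0,0,0],[0,0,0],[0,0,0],[0,0,0],[0,0,0],[0,0,0]]'

```text
clock: 2.73
position: [0.5575, 0.1007, 0.0317]
ee_rot: [0.998, 0.056, -0.0, 0.0]
ft_force: [0.4, -0.1, 0.3]
grip_width: 0.002
```

```bash
python3 - <<'E'
from h import *
import cv2
o=manip.get_obs(); im=cams.camera("wrist"); cv2.imwrite("pics/w2.png",im[:,:,::-1]); print(o["position"],o["ft_force"])
im=cams.camera("side"); cv2.imwrite("pics/s2.png",cv2.resize(im[165:335,235:435,::-1],None,fx=3.5,fy=3.5))
E
```

```text
[0.55745188 0.10073763 0.03165789] [ 0.42428197 -0.08405931  0.34765337]
```

View pics/w2.png

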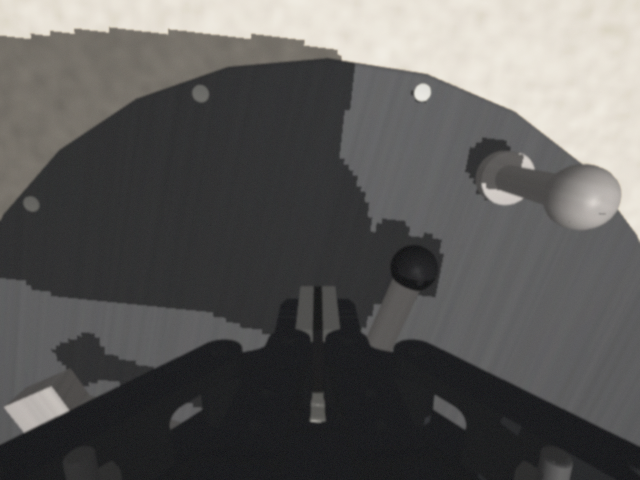

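View pics/s2.png

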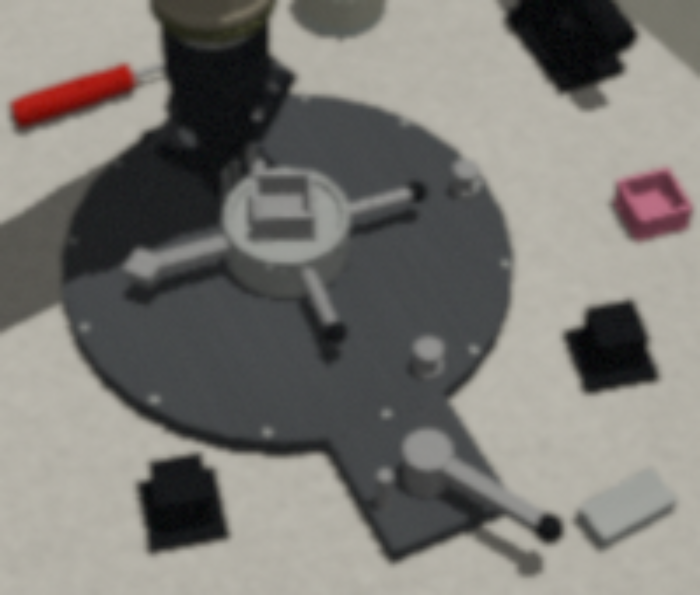

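Call:
move_arm --claw '[0,0,0,0,0,0,0,0]' --dp '[[0.0314,0.0014,0],[0.0314,0.0014,0],[0.0314,0.0014,0],[0.0314,0.0014,0],[0.0314,0.0014,0],[0.0314,0.0014,0],[0.0314,0.0014,0],[0.0314,0.0014,0]]' --turn '[[0,0,0.111],[0,0,0.111],[0,0,0.111],[0,0,0.111],[0,0,0.111],[0,0,0.111],[0,0,0.111],[0,0,0.111]]'

```text
clock: 3.5
position: [0.6053, 0.0898, 0.0342]
ee_rot: [0.957, -0.291, -0.001, -0.0]
ft_force: [-3.8, 1.7, -1.5]
grip_width: -0.002
```

```bash
python3 - <<'E'
from h import *
import cv2
o=manip.get_obs(); im=cams.camera("wrist"); cv2.imwrite("pics/w3.png",im[:,:,::-1]); print(o["position"],o["ft_force"])
d=o["position"][:2]-[.565,.029]; print(np.hypot(*d),np.degrees(np.arctan2(d[1],d[0])))
E
```

```text
[0.60532    0.08978027 0.03419239] [-3.81503375  1.65843251 -1.51208104]
0.0729379420393807 56.44076951947135
```

View pics/w3.png

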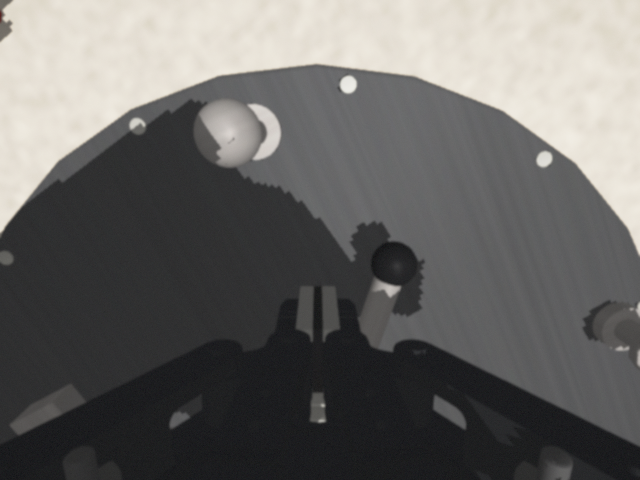

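Call:
move_arm --claw '[0,0,0,0,0,0,0,0]' --dp '[[0.0314,0.0014,0.003],[0.0314,0.0014,0.003],[0.0314,0.0014,0],[0.0314,0.0014,0],[0.0314,0.0014,0],[0.0314,0.0014,0],[0.0314,0.0014,0],[0.0314,0.0014,0]]' --turn '[[0,0,0.111],[0,0,0.111],[0,0,0.111],[0,0,0.111],[0,0,0.111],[0,0,0.111],[0,0,0.111],[0,0,0.111]]'

```text
clock: 4.22
position: [0.6352, 0.0507, 0.0334]
ee_rot: [0.8, -0.6, -0.001, -0.001]
ft_force: [-2.4, 3.9, 1.0]
grip_width: -0.002
```

```bash
python3 - <<'E'
from h import *
import cv2
o=manip.get_obs(); im=cams.camera("wrist"); cv2.imwrite("pics/w4.png",im[:,:,::-1]); print(o["position"],o["ft_force"],o["joint_pos"].round(2))
im=cams.camera("top"); cv2.imwrite("pics/t4.png",cv2.resize(im[180:320,240:440,::-1],None,fx=4,fy=4))
d=o["position"][:2]-[.565,.029]; print(np.hypot(*d),np.degrees(np.arctan2(d[1],d[0])))
E
```

```text
[0.63523455 0.05070918 0.03343926] [-2.42104938  3.85258926  1.02309942] [-0.63  0.61  0.65  1.65 -0.42  1.02 -1.13]
0.07351312727373947 17.176140329105017
```

View pics/w4.png

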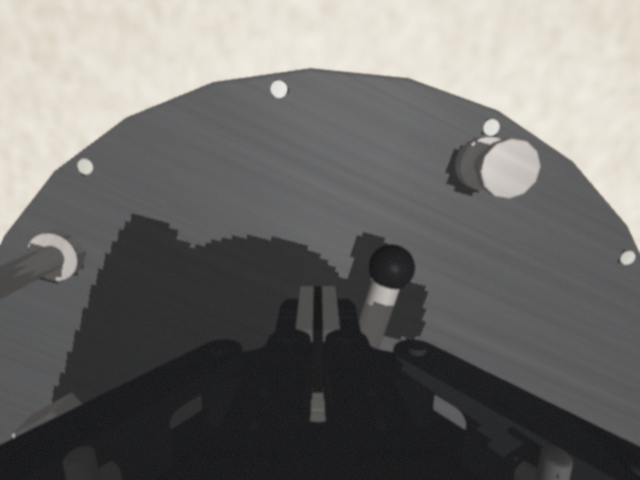

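View pics/t4.png

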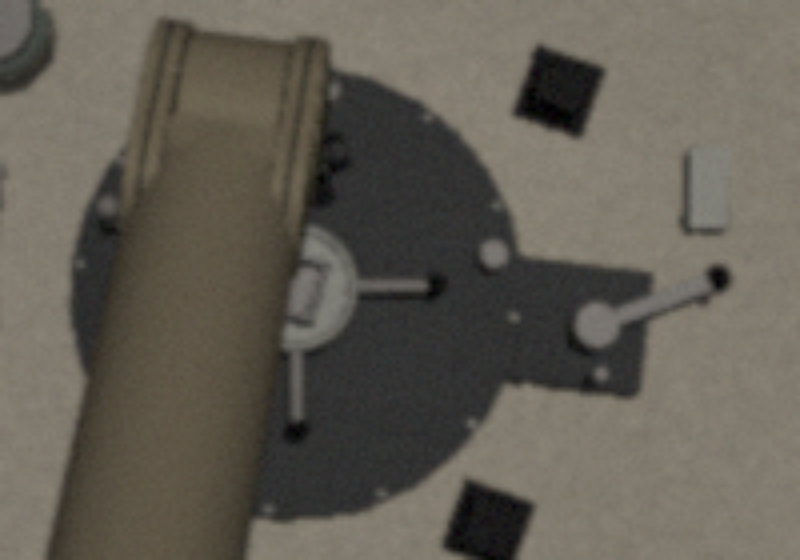

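```bash
python3 - <<'E'
from h import *
i=cams.camera_info("top")
P=lambda x,y,z:cast(i,i["pose"],[(240+(x-1.5)/4,180+(y-1.5)/4)],z)[0]
C=np.array([.5629,.0291])
a=[]
for p in ((437,286,.047),(295,431,.047),):
    d=P(*p)[:2]-C; print(np.hypot(*d),np.degrees(np.arctan2(d[1],d[0])))
o=manip.get_obs();W=wristpose(o);i=cams.camera_info("wrist")
p=cast(i,W,[(391,267)],.047)[0]; d=p[:2]-[.565,.029]; print(p,np.hypot(*d),np.degrees(np.arctan2(d[1],d[0])))
E
```

```text
0.1007217128469309 -90.35541483112307
0.10072889463307134 178.76894013146398
[0.66497176 0.02995315 0.047     ] 0.09997630125117567 0.5462509397884044
```

Call:
move_arm --claw '[0,0,0,0,0,0]' --dp '[[0.0314,0.0014,0],[0.0314,0.0014,0],[0.0314,0.0014,0],[0.0314,0.0014,0],[0,0,0],[0,0,0]]' --turn '[[0,0,0.111],[0,0,0.111],[0,0,0.111],[0,0,0.111],[0,0,0],[0,0,0]]'

```text
clock: 4.82
position: [0.638, 0.0246, 0.0328]
ee_rot: [-0.686, 0.728, -0.0, 0.0]
ft_force: [0.8, -0.3, -0.5]
grip_width: 0.002
```

```bash
python3 - <<'E'
from h import *
import cv2
o=manip.get_obs(); im=cams.camera("wrist"); cv2.imwrite("pics/w5.png",im[:,:,::-1]); print(o["position"],o["ft_force"],o["joint_pos"].round(2))
im=cams.camera("top"); cv2.imwrite("pics/t5.png",cv2.resize(im[180:320,240:440,::-1],None,fx=4,fy=4))
d=o["position"][:2]-[.565,.029]; print(np.hypot(*d),np.degrees(np.arctan2(d[1],d[0])))
E
```

```text
[0.63797853 0.02460056 0.0327807 ] [ 0.78511968 -0.33898955 -0.45479835] [-0.65  0.64  0.73  1.65 -0.48  1.03 -1.4 ]
0.07311101873765112 -3.4498442512501684
```

View pics/w5.png

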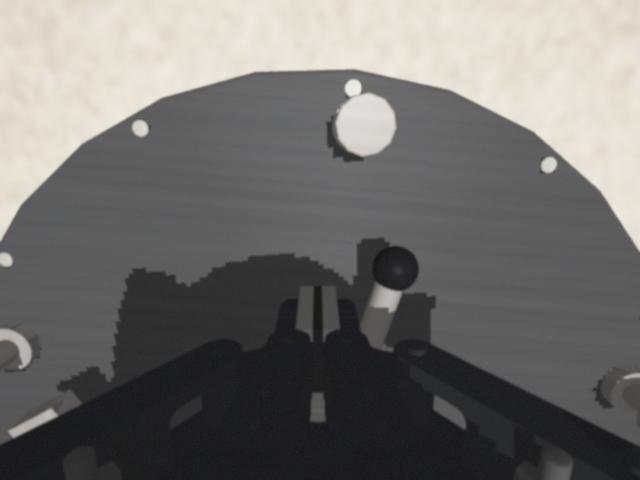

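View pics/t5.png

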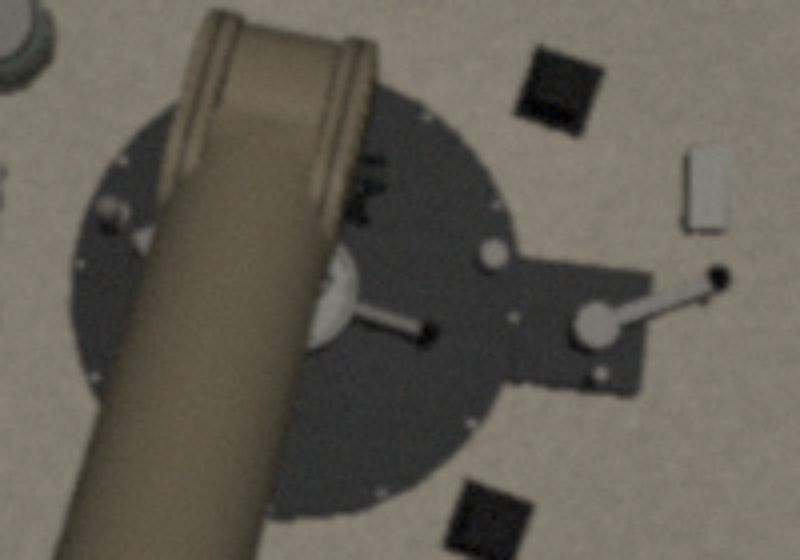

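```bash
python3 - <<'E'
from h import *
i=cams.camera_info("top")
P=lambda x,y,z:cast(i,i["pose"],[(240+(x-1.5)/4,180+(y-1.5)/4)],z)[0]
C=np.array([.5629,.0291])
for p in ((428,333,.047),):
    d=P(*p)[:2]-C; print(np.hypot(*d),np.degrees(np.arctan2(d[1],d[0])))
o=manip.get_obs();W=wristpose(o);i=cams.camera_info("wrist")
p=cast(i,W,[(396,268)],.047)[0]; d=p[:2]-[.565,.029]; print(p,np.hypot(*d),np.degrees(np.arctan2(d[1],d[0])))
E
```

```text
0.09937650921886068 -109.87360961485517
[ 0.65927522 -0.0046399   0.047     ] 0.10009725396946544 -19.637750183801604
```

Call:
move_arm --claw '[0,0,0,0,0,0,0,0]' --dp '[[-0.02,0,0],[0,0,-0.14],[0,0,-0.14],[0,0,-0.14],[0,0,-0.14],[0,0,-0.14],[0,0,-0.14],[0,0,-0.14]]' --turn '[[0,0,0],[0,0,0],[0,0,0],[0,0,0],[0,0,0],[0,0,0],[0,0,0],[0,0,0]]'

```text
clock: 5.58
position: [0.6376, 0.0286, 0.2295]
ee_rot: [-0.685, 0.729, 0.0, -0.0]
ft_force: [0.9, -0.6, 0.4]
grip_width: 0.003
```

Call:
move_arm --claw '[0,0,0,0,0]' --dp '[[0,-0.16,0],[0,-0.16,0],[0,-0.16,0],[0,0,0],[0,0,0]]' --turn '[[0,0,0],[0,0,0],[0,0,0],[0,0,0],[0,0,0]]'

```text
clock: 6.0
position: [0.7342, 0.0216, 0.2262]
ee_rot: [-0.684, 0.729, 0.0, -0.001]
ft_force: [0.5, 0.6, 0.4]
grip_width: 0.005
```

```bash
python3 - <<'E'
from h import *
import cv2
o=manip.get_obs(); im=cams.camera("wrist"); cv2.imwrite("pics/w6.png",im[:,:,::-1])
np.savez("w6.npz",q=o["ee_rot"],p=o["position"]); print(o["position"])
im=cams.camera("top"); cv2.imwrite("pics/t6.png",cv2.resize(im[180:320,240:440,::-1],None,fx=4,fy=4))
E
```

```text
[0.73422091 0.02164538 0.2262233 ]
```

View pics/w6.png

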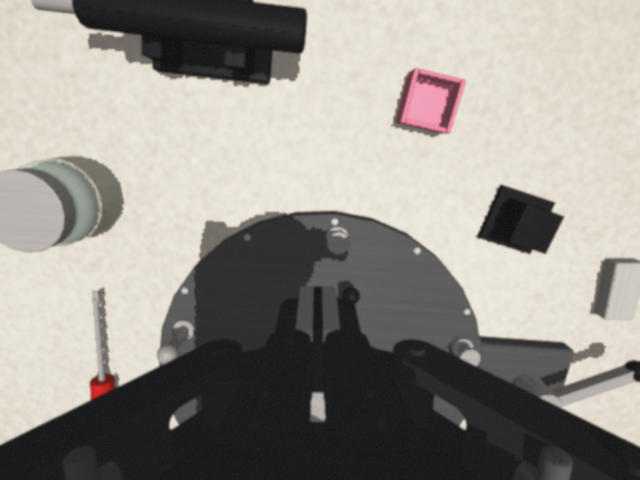

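View pics/t6.png

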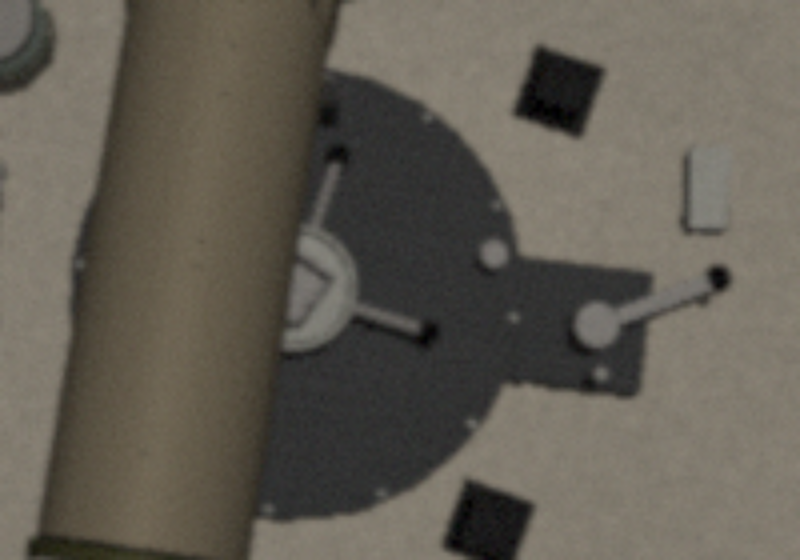

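Call:
move_arm --claw '[0,0,0,0,0,0,0,0]' --dp '[[-0.02,0.178,-0.02],[-0.02,0.178,-0.02],[-0.02,0.178,-0.02],[-0.02,0.178,-0.02],[-0.02,0.178,-0.02],[-0.02,0.178,-0.02],[-0.02,0.178,0],[-0.02,0.178,0]]' --turn '[[0,0,0],[0,0,0],[0,0,0],[0,0,0],[0,0,0],[0,0,0],[0,0,0],[0,0,0]]'

```text
clock: 6.77
position: [0.4493, 0.0727, 0.2514]
ee_rot: [-0.685, 0.729, 0.001, 0.001]
ft_force: [-0.1, 0.8, -0.2]
grip_width: 0.001
```

Call:
move_arm --claw '[0,0]' --dp '[[0,0,0],[0,0,0]]' --turn '[[0,0,0],[0,0,0]]'

```text
clock: 6.93
position: [0.4498, 0.0736, 0.2528]
ee_rot: [-0.685, 0.728, 0.002, 0.003]
ft_force: [0.4, 0.6, 1.0]
grip_width: -0.001
```

```bash
python3 - <<'E'
from h import *
import cv2
o=manip.get_obs(); im=cams.camera("wrist"); cv2.imwrite("pics/w7.png",im[:,:,::-1])
np.savez("w7.npz",q=o["ee_rot"],p=o["position"]); print(o["position"])
im=cams.camera("top"); cv2.imwrite("pics/t7.png",cv2.resize(im[180:320,240:440,::-1],None,fx=4,fy=4))
E
```

```text
[0.44975572 0.07356382 0.25277935]
```

View pics/w7.png

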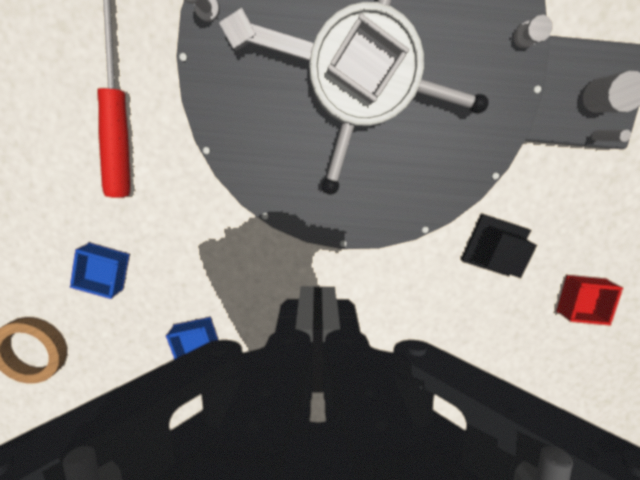

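View pics/t7.png

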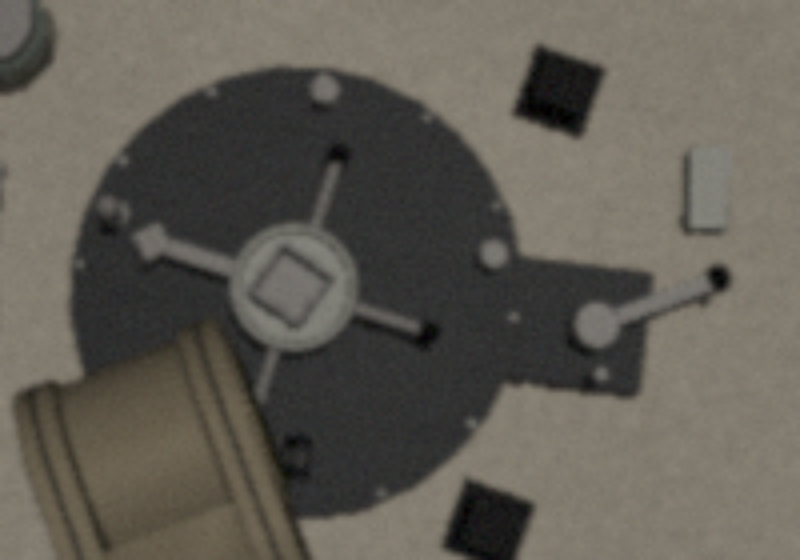

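Call:
move_arm --claw '[0,0,0,0]' --dp '[[0,-0.17,0],[0,-0.17,0],[0,0,0],[0,0,0]]' --turn '[[0,0,0],[0,0,0],[0,0,0],[0,0,0]]'

```text
clock: 7.37
position: [0.5193, 0.0673, 0.2501]
ee_rot: [-0.683, 0.73, -0.002, -0.004]
ft_force: [-0.6, 0.2, 0.5]
grip_width: -0.002
```

```bash
python3 - <<'E'
from h import *
import cv2
o=manip.get_obs(); im=cams.camera("wrist"); cv2.imwrite("pics/w8.png",im[:,:,::-1])
np.savez("w8.npz",q=o["ee_rot"],p=o["position"]); print(o["position"])
i=cams.camera_info("top")
P=lambda x,y,z:cast(i,i["pose"],[(240+(x-1.5)/4,180+(y-1.5)/4)],z)[0]
C=np.array([.5629,.0291])
for p in ((133,238,.047),(152,243,.047),(338,154,.047),(428,333,.047),(108,210,.068)):
    d=P(*p)[:2]-C; print(np.hypot(*d),np.degrees(np.arctan2(d[1],d[0])))
E
```

```text
[0.51934396 0.06727074 0.25010584]
0.12099825305576295 71.211733375541
0.10696457413991134 70.86943751773548
0.10087353367582226 -18.97713034607049
0.09937650921886068 -109.87360961485517
0.1414640899114958 66.17737734620506
```

View pics/w8.png

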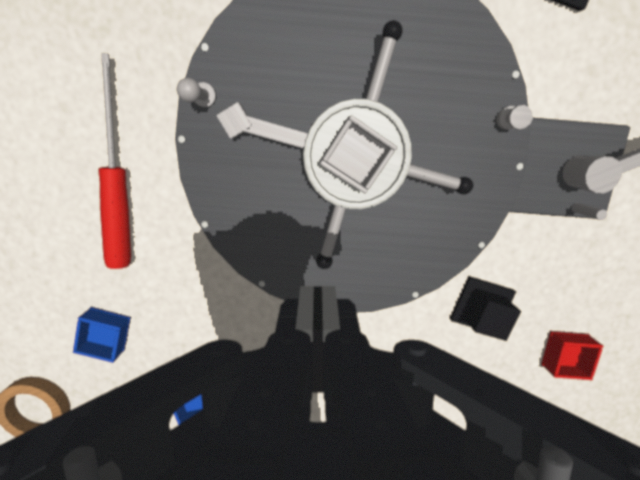

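```bash
cat > m.py <<'E'
from h import *
import sys,cv2
def measure(npz,balls,tip,head,foot):
    d=np.load(npz); W=wristpose(dict(ee_rot=d["q"],position=d["p"])); i=cams.camera_info("wrist")
    P=lambda uv,z:cast(i,W,[uv],z)[0][:2]
    b=[P(u,.047) for u in balls]; far,right,near=b
    c=(far+near)/2
    an=lambda v:np.degrees(np.arctan2(v[1]-c[1],v[0]-c[0]))
    print("axis",c,"radii",[np.hypot(*(x-c)).round(4) for x in b])
    p1=an(far)+90; p2=an(right)+180; p3=an(near)-90
    print("pointer est",[round(x%360,2) for x in (p1,p2,p3,an(P(tip,.047)))])
    for n,u,z in(("head",head,.068),("foot",foot,.02)):
        q=P(u,z); print(n,q,np.hypot(*(q-c)),an(q))
if __name__=="__main__":
    measure("w8.npz",[(392.5,30.5),(465,185),(324,261)],(217,117),(188.5,90.5),(206,95))
    a=cv2.imread("pics/w8.png")[10:290,160:490]; cv2.imwrite("pics/w8z.png",cv2.resize(a,None,fx=2.4,fy=2.1,interpolation=cv2.INTER_CUBIC)[:600])
E
python3 m.py
```

```text
axis [0.56471374 0.02847659] radii [np.float64(0.1006), np.float64(0.101), np.float64(0.1006)]
pointer est [np.float64(70.61), np.float64(70.96), np.float64(70.61), np.float64(71.29)]
head [0.62370902 0.15778141] 0.14212734074836195 65.4751746149923
foot [0.62404994 0.15684659] 0.1414200927845333 65.19230072277267
```

View pics/w8z.png

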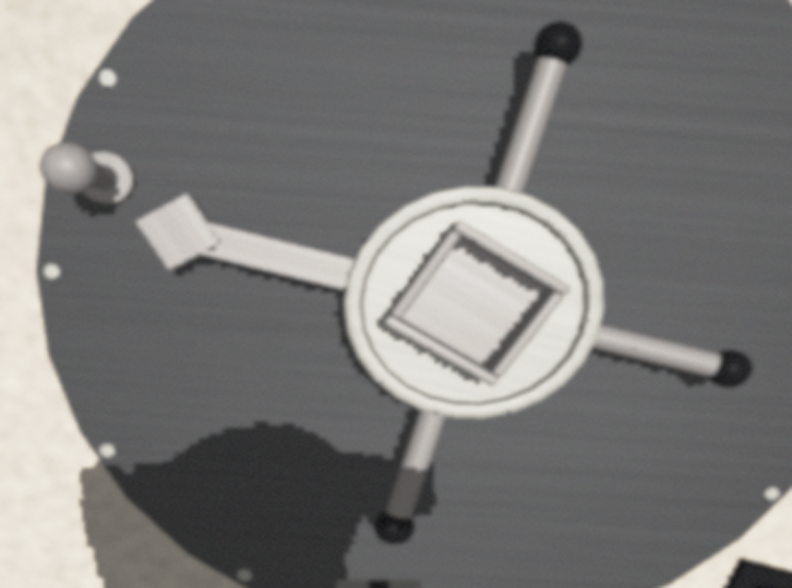

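Call:
move_arm --claw '[0,0,0,0,0]' --dp '[[0,0,0],[0.111,0.0535,0],[0.111,0.0535,0],[0,0,0],[0,0,0]]' --turn '[[0,0,0.1],[0,0,0],[0,0,0],[0,0,0],[0,0,0]]'

```text
clock: 7.83
position: [0.4899, 0.0262, 0.2527]
ee_rot: [-0.654, 0.757, 0.001, 0.002]
ft_force: [0.6, 0.4, -0.5]
grip_width: 0.0
```

```bash
python3 - <<'E'
from h import *
o=manip.get_obs(); M=R.from_quat(o["ee_rot"]).as_matrix(); print(o["position"],np.degrees(np.arctan2(M[1,0],M[0,0])),M[2])
print(M.T@(np.array([.4917,.0264,.033])-o["position"])/.2)
E
```

```text
[0.48988364 0.02615034 0.25268491] -98.35386209669208 [-4.15569263e-03  4.62674299e-05 -9.99991364e-01]
[ 0.0020102  -0.0088549   1.09842526]
```

Call:
move_arm --claw '[0,0,0,0,0,0,0,0]' --dp '[[0.002,-0.009,0.15],[0,0,0.16],[0,0,0.16],[0,0,0.16],[0,0,0.16],[0,0,0.15],[0,0,0.15],[0,0,0]]' --turn '[[0,0,0],[0,0,0],[0,0,0],[0,0,0],[0,0,0],[0,0,0],[0,0,0],[0,0,0]]'

```text
clock: 8.5
position: [0.4889, 0.0268, 0.0297]
ee_rot: [-0.655, 0.756, 0.002, -0.003]
ft_force: [-0.9, 0.0, 0.3]
grip_width: 0.001
```

```bash
python3 - <<'E'
from h import *
o=manip.get_obs(); M=R.from_quat(o["ee_rot"]).as_matrix(); print(o["position"],np.degrees(np.arctan2(M[1,0],M[0,0])),M[2],o["ft_force"])
a=np.radians(65.5+90+16.15); t=[.5647+.073*np.cos(a),.0285+.073*np.sin(a),.033]
print(t,M.T@(np.array(t)-o["position"])/.2)
E
```

```text
[0.48890561 0.026831   0.02974624] -98.19178235780772 [ 0.003132    0.00672533 -0.99997248] [-0.92549714  0.02359246  0.27596432]
[np.float64(0.49247384104415254), np.float64(0.03910103591563854), 0.033] [-0.06321507 -0.00880654 -0.01652647]
```

Call:
move_arm --claw '[0,0,0,0,0,0,0,0]' --dp '[[-0.011,-0.009,-0.01],[-0.011,0,0],[-0.011,0,0],[-0.01,0,0],[-0.01,0,0],[-0.01,0,0],[0,0,0],[0,0,0]]' --turn '[[0,0,0],[0,0,0],[0,0,0],[0,0,0],[0,0,0],[0,0,0],[0,0,0],[0,0,0]]'

```text
clock: 9.17
position: [0.4956, 0.0393, 0.0363]
ee_rot: [-0.655, 0.756, 0.0, 0.0]
ft_force: [-0.2, -1.7, 1.0]
grip_width: 0.002
```

```bash
python3 - <<'E'
from h import *
import cv2
o=manip.get_obs(); print(o["position"],o["ft_force"])
im=cams.camera("wrist"); cv2.imwrite("pics/w9.png",im[:,:,::-1])
im=cams.camera("top"); cv2.imwrite("pics/t9.png",cv2.resize(im[180:320,240:440,::-1],None,fx=4,fy=4))
E
```

```text
[0.49564082 0.03931881 0.03625335] [-0.22007252 -1.71548514  0.97017825]
```

View pics/w9.png

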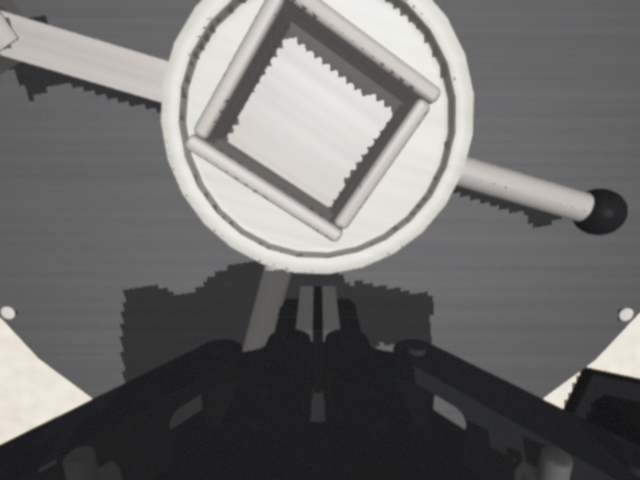

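View pics/t9.png

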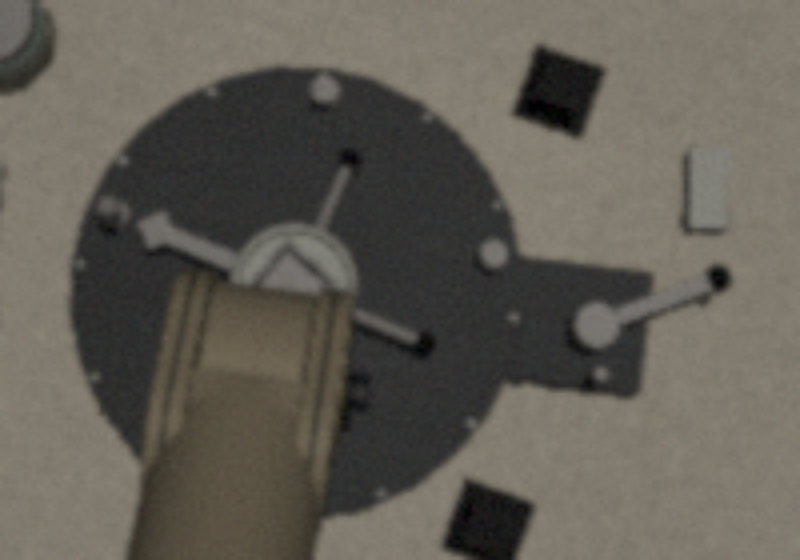

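Call:
move_arm --claw '[0,0,0,0,0,0,0,0]' --dp '[[0.03,0,0],[0,0,-0.15],[0,0,-0.15],[0,0,-0.15],[0,0,-0.15],[0,0,-0.15],[0,0,-0.15],[0,0,-0.16]]' --turn '[[0,0,0],[0,0,0],[0,0,0],[0,0,0],[0,0,0],[0,0,0],[0,0,0],[0,0,0]]'

```text
clock: 9.93
position: [0.4943, 0.0325, 0.2491]
ee_rot: [-0.654, 0.756, 0.001, -0.0]
ft_force: [1.8, 0.8, -0.2]
grip_width: -0.0
```

Call:
move_arm --claw '[0,0,0,0,0]' --dp '[[-0.1,-0.06,0],[-0.1,-0.06,0],[0,0,0],[0,0,0],[0,0,0]]' --turn '[[0,0,0],[0,0,0],[0,0,0],[0,0,0],[0,0,0]]'

```text
clock: 10.35
position: [0.524, 0.0682, 0.2476]
ee_rot: [-0.654, 0.756, 0.0, -0.001]
ft_force: [-0.1, 0.4, 0.3]
grip_width: 0.001
```

```bash
python3 - <<'E'
from h import *
import cv2
o=manip.get_obs(); im=cams.camera("wrist")[:,:,::-1]; cv2.imwrite("pics/w10.png",im)
np.savez("w10.npz",q=o["ee_rot"],p=o["position"]); print(o["position"])
im=cams.camera("top"); cv2.imwrite("pics/t10.png",cv2.resize(im[180:320,240:440,::-1],None,fx=4,fy=4))
E
```

```text
[0.52400214 0.06821696 0.24764039]
```

View pics/w10.png

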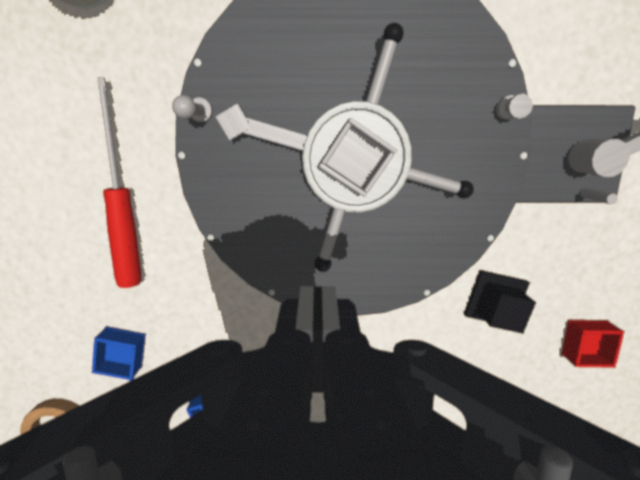

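View pics/t10.png

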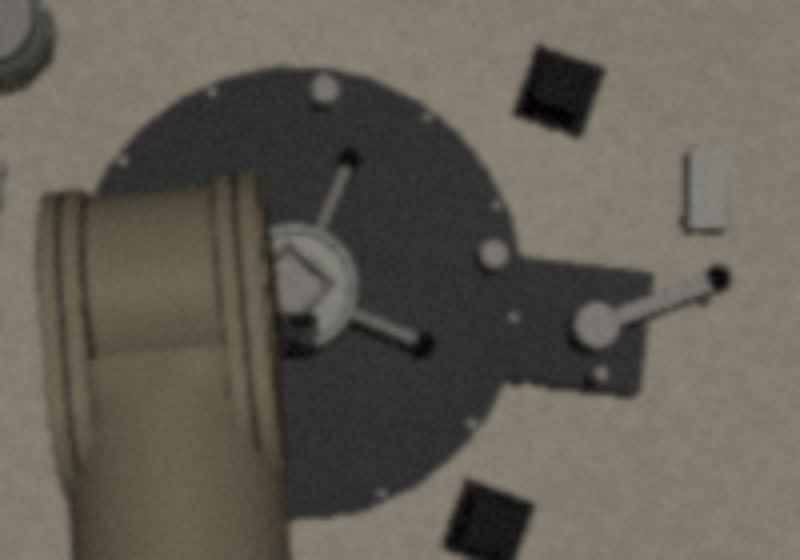

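```bash
python3 - <<'E'
from m import *
def cen(g,u,v,r=12,th=38):
    w=g[v-r:v+r+1,u-r:u+r+1]; m=cv2.inRange(w,0,th); n,l,s,c=cv2.connectedComponentsWithStats(m)
    k=1+np.argmin([np.hypot(*(c[j]-r))-.02*s[j,4] for j in range(1,n)]); return (u-r+c[k][0],v-r+c[k][1]),s[k,4]
for f,b in(("w8",[(392,30),(465,185),(324,261)]),("w10",[(393,32),(465,188),(322,264)])):
    g=cv2.cvtColor(cv2.imread(f"pics/{f}.png"),6); print(f,[(cen(g,*x)[0],cen(g,*x)[1]) for x in b])
measure("w10.npz",[(393.5,32.5),(465.5,188.5),(322.5,264)],(216.5,118),(182.5,106),(201,107.5))
i=cams.camera_info("top")
P=lambda x,y,z:cast(i,i["pose"],[(240+(x-1.5)/4,180+(y-1.5)/4)],z)[0]
C=np.array([.5629,.0291])
for p in ((137,226,.047),(348,158,.047),(424,344,.047),(108,210,.068),(110,212,.068)):
    d=P(*p)[:2]-C; print(np.hypot(*d),np.degrees(np.arctan2(d[1],d[0])))
a=cv2.imread("pics/w10.png")[60:220,160:430]; cv2.imwrite("pics/w10z.png",cv2.resize(a,None,fx=2.9,fy=2.9,interpolation=cv2.INTER_CUBIC))
E
```

```text
w8 [((np.float64(391.8443113772455), np.float64(30.01197604790419)), np.int32(167)), ((np.float64(463.81176470588235), np.float64(186.0705882352941)), np.int32(85)), ((np.float64(322.8157894736842), np.float64(260.42105263157896)), np.int32(114))]
w10 [((np.float64(392.6094674556213), np.float64(32.337278106508876)), np.int32(169)), ((np.float64(464.82954545454544), np.float64(189.70454545454547)), np.int32(88)), ((np.float64(321.0821917808219), np.float64(263.6095890410959)), np.int32(146))]
axis [0.56473216 0.0285085 ] radii [np.float64(0.1008), np.float64(0.1011), np.float64(0.1008)]
pointer est [np.float64(65.67), np.float64(66.22), np.float64(65.67), np.float64(66.23)]
head [0.62488565 0.158658  ] 0.1433782897844945 65.19420410048696
foot [0.62599276 0.15763216] 0.1429187851510377 64.6187663331889
0.12124310765862796 66.94457747979962
0.10057064101611526 -23.349184900072494
0.09949088588751366 -114.65009409419379
0.1414640899114958 66.17737734620506
0.13961205320195785 66.49126356084419
```

View pics/w10z.png

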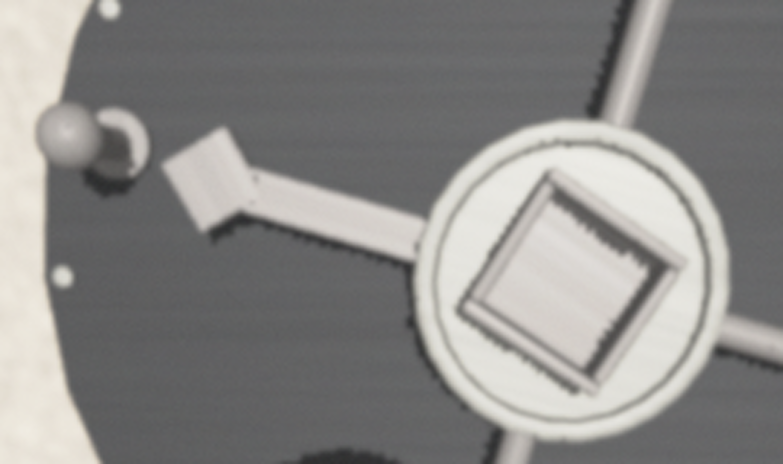

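Call:
move_arm --claw '[0,0,0,0,0,0,0,0]' --dp '[[0.176,-0.061,0],[0.176,-0.061,0],[0.176,-0.061,0],[0.176,-0.061,0],[0.176,-0.061,0],[0.176,-0.061,0],[0.176,-0.061,0],[0.176,-0.061,0]]' --turn '[[0,0,0],[0,0,0],[0,0,0],[0,0,0],[0,0,0],[0,0,0],[0,0,0],[0,0,0]]'

```text
clock: 11.12
position: [0.5802, -0.2257, 0.248]
ee_rot: [-0.654, 0.756, 0.0, 0.0]
ft_force: [1.1, -0.1, 0.1]
grip_width: -0.004
```

Call:
move_arm --claw '[0,0,0,0,0,0,0,0]' --dp '[[0,0,0],[0,0,0],[0,0,0],[0,0,0],[0,0,0],[0,0,0],[0,0,0],[0,0,0]]' --turn '[[0,0,-0.155],[0,0,-0.155],[0,0,-0.155],[0,0,-0.155],[0,0,-0.155],[0,0,-0.155],[0,0,-0.155],[0,0,-0.155]]'

```text
clock: 11.78
position: [0.58, -0.2241, 0.2483]
ee_rot: [0.933, -0.36, -0.0, -0.0]
ft_force: [-0.1, 0.0, 0.2]
grip_width: 0.003
```

Call:
move_arm --claw '[0,0,0,0,0,0,0,0]' --dp '[[0,0,0],[0,0,0],[0,0,0],[0,0,0],[0,0,0],[0,0,0],[0,0,0],[0,0,0]]' --turn '[[0,0,-0.155],[0,0,-0.155],[0,0,-0.155],[0,0,-0.155],[0,0,-0.155],[0,0,-0.155],[0,0,-0.155],[0,0,-0.155]]'

```text
clock: 12.45
position: [0.58, -0.2241, 0.2483]
ee_rot: [0.993, 0.119, -0.0, -0.0]
ft_force: [-0.5, -0.2, -0.2]
grip_width: -0.004
```

Call:
move_arm --claw '[0,0,0,0,0,0,0,0]' --dp '[[0,0,0],[0,0,0],[0,0,0],[0,0,0],[0,0,0],[0,0,0],[0,0,0],[0,0,0]]' --turn '[[0,0,-0.155],[0,0,-0.155],[0,0,-0.155],[0,0,-0.155],[0,0,-0.155],[0,0,0],[0,0,0],[0,0,0]]'

```text
clock: 13.12
position: [0.5804, -0.2239, 0.2482]
ee_rot: [0.914, 0.406, -0.0, -0.0]
ft_force: [-0.4, -0.4, 0.3]
grip_width: -0.004
```

```bash
python3 - <<'E'
from h import *
import cv2
o=manip.get_obs(); im=cams.camera("wrist")[:,:,::-1]; cv2.imwrite("pics/w11.png",im)
M=R.from_quat(o["ee_rot"]).as_matrix(); print(o["position"],np.degrees(np.arctan2(M[1,0],M[0,0])),o["joint_pos"].round(2))
np.savez("w11.npz",q=o["ee_rot"],p=o["position"])
im=cams.camera("top"); cv2.imwrite("pics/t11.png",cv2.resize(im[180:320,240:440,::-1],None,fx=4,fy=4))
E
```

```text
[ 0.58035029 -0.2238606   0.24816637] 47.969572545073646 [-0.13  0.34  0.56  1.47 -0.18  1.38  1.27]
```

View pics/w11.png

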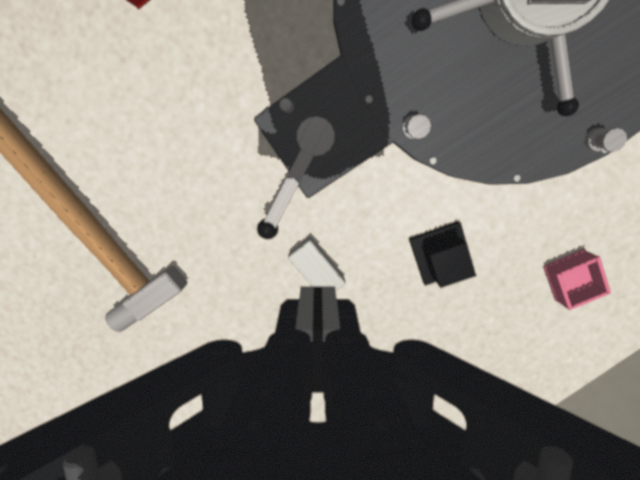

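View pics/t11.png

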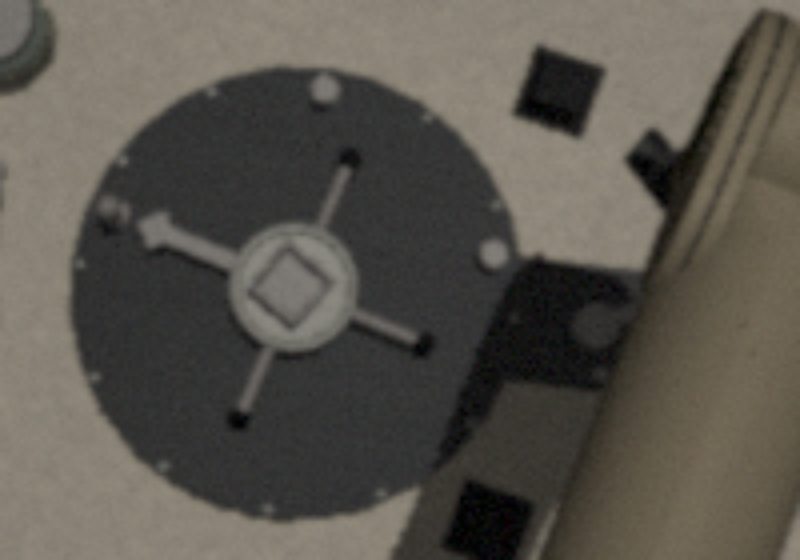

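```bash
python3 - <<'E'
from h import *
import cv2
i=cams.camera_info("top")
P=lambda x,y,z:cast(i,i["pose"],[(240+(x-1.5)/4,180+(y-1.5)/4)],z)[0][:2]
g=cv2.cvtColor(cv2.imread("pics/t11.png"),6)
far,right,near=[P(*p,.047) for p in((349,158.5),(424.5,344),(238,420))]
c=(far+near)/2; an=lambda v:np.degrees(np.arctan2(*(v-c)[::-1]))
print(c,an(far)+90,an(right)+180,an(near)-90,an(P(138,226.5,.047)),"post",an(P(108,210,.068)),an(P(110,212,.068)))
d=np.load("w11.npz");W=wristpose(dict(ee_rot=d["q"],position=d["p"]));i=cams.camera_info("wrist")
p=cast(i,W,[(316,135)],.056)[0];t=cast(i,W,[(268,229)],.046)[0];b=cast(i,W,[(318,265)],.018)[0]
v=t-p; print("pivot",p,"tip",t,np.hypot(*v[:2]),np.degrees(np.arctan2(v[1],v[0])),"blank",b)
E
```

```text
[0.56286691 0.02995769] 65.75914839333743 65.65030976789424 65.7591483933374 66.80203464863239 post 66.0239719142338 66.33755548257456
pivot [ 0.53347862 -0.18296041  0.056     ] tip [ 0.56544503 -0.27059759  0.046     ] 0.09328518555489301 -69.96012717332763 blank [ 0.62878233 -0.26668989  0.018     ]
```

Call:
move_arm --claw '[0,0,0,0,0,0,0,0]' --dp '[[0,0,0.15],[0,0,0.155],[0,0,0.155],[0,0,0.155],[0,0,0.155],[0,0,0.15],[0,0,0.15],[0,0,0]]' --turn '[[0,0,0.025],[0,0,0],[0,0,0],[0,0,0],[0,0,0],[0,0,0],[0,0,0],[0,0,0]]'

```text
clock: 13.88
position: [0.5771, -0.222, 0.0283]
ee_rot: [0.917, 0.399, -0.004, -0.003]
ft_force: [-0.3, 0.1, -1.2]
grip_width: 0.001
```

```bash
python3 - <<'E'
from h import *
import cv2
o=manip.get_obs(); im=cams.camera("side")[:,:,::-1]; cv2.imwrite("pics/s12.png",cv2.resize(im[165:335,235:435],None,fx=3.5,fy=3.5))
M=R.from_quat(o["ee_rot"]).as_matrix(); print(o["position"],np.degrees(np.arctan2(M[1,0],M[0,0])),o["ft_force"])
E
```

```text
[ 0.5770573  -0.22204416  0.02829418] 47.03690513748368 [-0.26001547  0.10866567 -1.19591518]
```

View pics/s12.png

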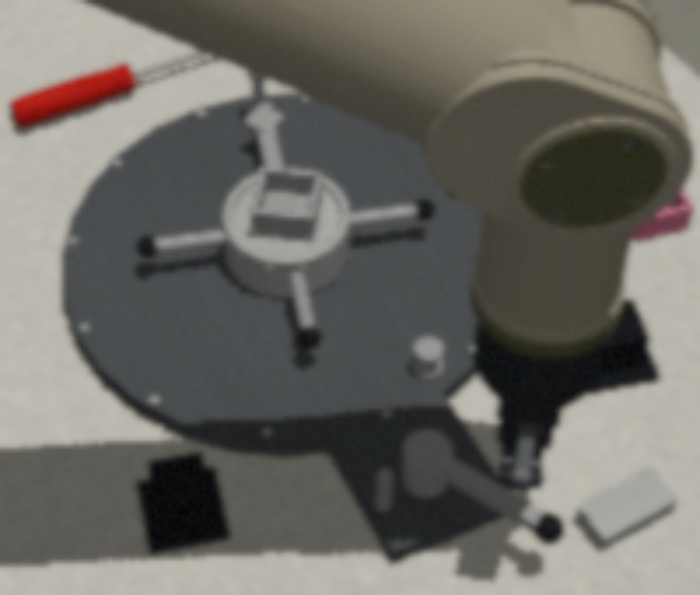

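Call:
move_arm --claw '[0,0,0,0,0,0,0,0]' --dp '[[0,0.015,-0.025],[-0.027,-0.0012,0],[-0.027,-0.0012,0],[-0.027,-0.0012,0],[-0.027,-0.0012,0],[-0.027,-0.0012,0],[-0.027,-0.0012,0],[-0.027,-0.0012,0]]' --turn '[[0,0,0],[0,0,0.111],[0,0,0.111],[0,0,0.111],[0,0,0.111],[0,0,0.111],[0,0,0.111],[0,0,0.111]]'

```text
clock: 14.6
position: [0.5531, -0.2454, 0.043]
ee_rot: [0.995, 0.103, 0.003, 0.001]
ft_force: [2.0, -1.7, 0.5]
grip_width: -0.002
```

```bash
cat > b.py <<'E'
from h import *
import cv2,sys
o=manip.get_obs(); M=R.from_quat(o["ee_rot"]).as_matrix(); v=o["position"][:2]-[.533,-.183]
print(o["position"],"toolphi",np.degrees(np.arctan2(M[1,0],M[0,0]))-90,"r",np.hypot(*v),"phi",np.degrees(np.arctan2(v[1],v[0])),o["ft_force"],o["joint_pos"].round(2))
im=cams.camera("side")[:,:,::-1]; cv2.imwrite(f"pics/{sys.argv[1]}.png",cv2.resize(im[165:335,235:435],None,fx=3.5,fy=3.5))
E
python3 b.py s13
```

```text
[ 0.55305543 -0.24535967  0.04298055] toolphi -78.13077443530445 r 0.06550533079248956 phi -72.1717395689151 [ 2.02369823 -1.70610347  0.54425301] [-0.16  0.52  0.64  1.74 -0.37  0.99  0.83]
```

View pics/s13.png

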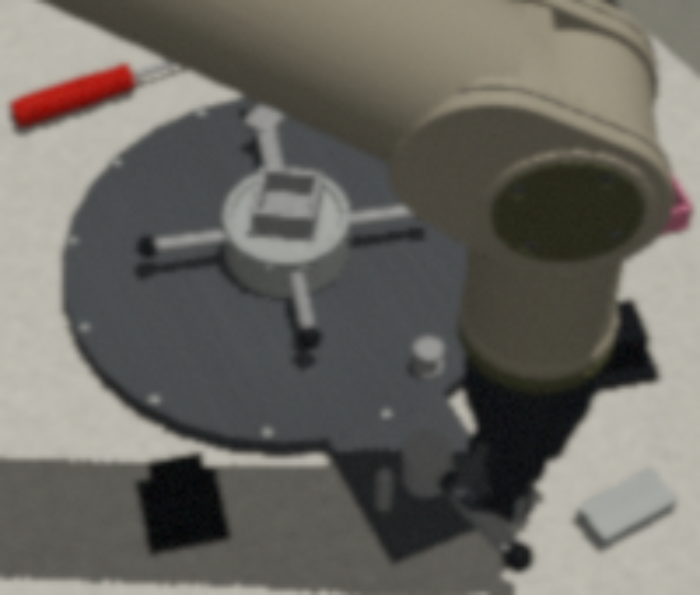

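Call:
move_arm --claw '[0,0,0,0,0,0,0]' --dp '[[0,0,0.02],[-0.027,-0.003,0.02],[-0.027,-0.003,0],[-0.027,-0.0012,0],[-0.027,-0.0012,0],[-0.027,-0.0012,0],[0,0,0]]' --turn '[[0,0,0],[0,0,0.111],[0,0,0.111],[0,0,0.111],[0,0,0.111],[0,0,0.111],[0,0,0]]'

```text
clock: 15.23
position: [0.5239, -0.2435, 0.0322]
ee_rot: [0.994, -0.113, 0.001, 0.0]
ft_force: [-0.1, -0.6, 0.3]
grip_width: -0.004
```

```bash
python3 b.py s14
```

```text
[ 0.52388889 -0.24351496  0.03220392] toolphi -102.92094164271111 r 0.06119699443887301 phi -98.56211976869803 [-0.05720035 -0.59159866  0.31733992] [-0.24  0.52  0.74  1.82 -0.42  0.96  0.46]
```

View pics/s14.png

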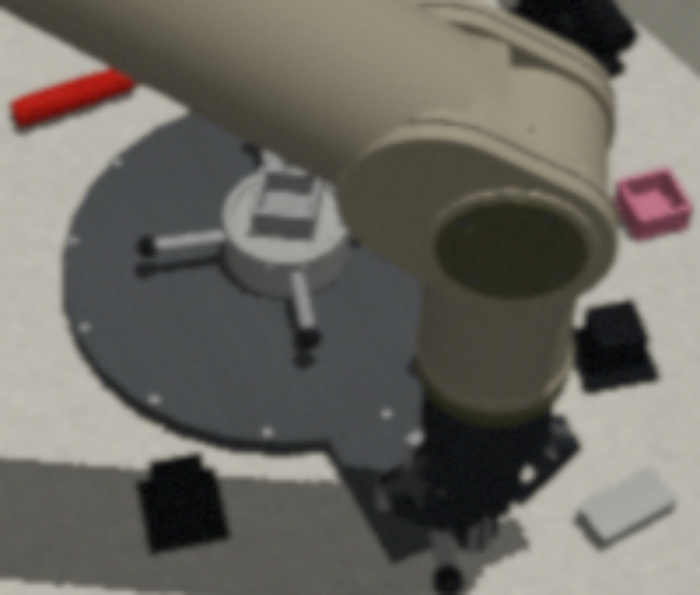

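Call:
move_arm --claw '[0,0,0,0,0,0,0,0]' --dp '[[-0.027,-0.0012,0],[-0.027,-0.0012,0],[-0.027,-0.0012,0],[-0.027,-0.0012,0],[-0.027,-0.0012,0],[-0.027,-0.0012,0],[0,0,0],[0,0,0]]' --turn '[[0,0,0.111],[0,0,0.111],[0,0,0.111],[0,0,0.111],[0,0,0.111],[0,0,0.111],[0,0,0],[0,0,0]]'

```text
clock: 15.95
position: [0.4957, -0.2278, 0.0314]
ee_rot: [0.932, -0.362, -0.0, -0.0]
ft_force: [0.7, -0.6, -0.1]
grip_width: 0.001
```

```bash
python3 b.py s15
```

```text
[ 0.49568024 -0.22779186  0.03136298] toolphi -132.42695497375524 r 0.05830158222670661 phi -129.8004449258689 [ 0.68134178 -0.64160298 -0.11030123] [-0.37  0.5   0.88  1.91 -0.47  0.95 -0.01]
```

View pics/s15.png

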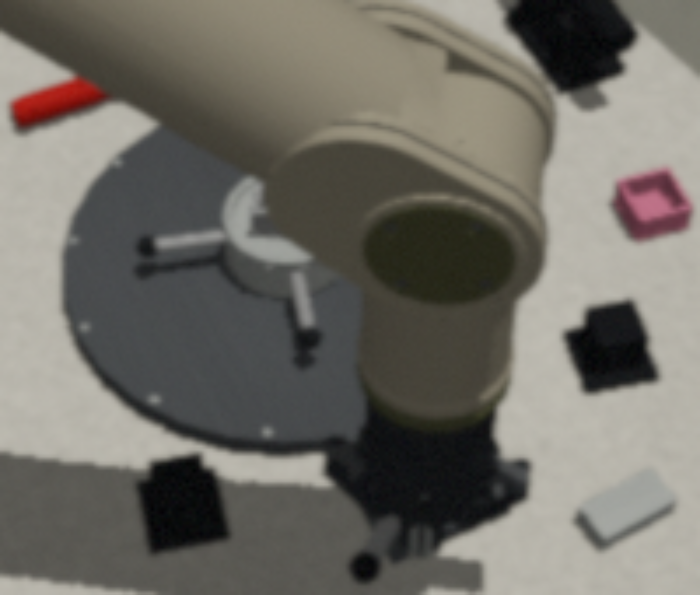

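Call:
move_arm --claw '[0,0,0,0]' --dp '[[-0.011,0.003,0],[-0.011,0.003,0],[-0.011,0.003,0],[0,0,0]]' --turn '[[0,0,0.044],[0,0,0.044],[0,0,0.044],[0,0,0]]'

```text
clock: 16.33
position: [0.4899, -0.2246, 0.0313]
ee_rot: [0.911, -0.411, 0.0, -0.0]
ft_force: [1.0, 0.0, 0.6]
grip_width: 0.002
```

```bash
python3 b.py s16
```

```text
[ 0.48986128 -0.22461076  0.03129753] toolphi -138.58719709838851 r 0.059936672577244825 phi -136.0328843588566 [1.02185949 0.03392875 0.64645469] [-0.4   0.5   0.91  1.93 -0.49  0.95 -0.11]
```

Now small pushes, watching for the force rise at the stop.

Call:
move_arm --claw '[0,0,0]' --dp '[[-0.008,0,0],[-0.008,0,0],[0,0,0]]' --turn '[[0,0,0],[0,0,0],[0,0,0]]'

```text
clock: 16.63
position: [0.488, -0.2231, 0.0315]
ee_rot: [0.911, -0.412, 0.001, 0.0]
ft_force: [5.4, -3.8, -2.6]
grip_width: 0.003
```

Call:
move_arm --claw '[0,0,0]' --dp '[[-0.008,0,0],[0,0,0],[0,0,0]]' --turn '[[0,0,0],[0,0,0],[0,0,0]]'

```text
clock: 16.88
position: [0.4878, -0.2229, 0.0318]
ee_rot: [0.911, -0.412, 0.002, 0.001]
ft_force: [9.5, -9.1, -6.0]
grip_width: 0.001
```

Call:
move_arm --claw '[0,0,0,0,0,0,0,0]' --dp '[[0.03,0,0],[0.03,0,0],[0,0,-0.1],[0,0,-0.15],[0,0,-0.15],[0,0,-0.15],[0,0,-0.15],[0,0,-0.15]]' --turn '[[0,0,0],[0,0,0],[0,0,0],[0,0,0],[0,0,0],[0,0,0],[0,0,0],[0,0,0]]'

```text
clock: 17.55
position: [0.4933, -0.2302, 0.2023]
ee_rot: [0.911, -0.412, -0.001, -0.0]
ft_force: [0.9, -0.2, -0.6]
grip_width: -0.002
```

```bash
python3 b.py s17; python3 - <<'E'
from h import *
import cv2
o=manip.get_obs(); im=cams.camera("wrist")[:,:,::-1]; cv2.imwrite("pics/w17.png",im)
np.savez("w17.npz",q=o["ee_rot"],p=o["position"])
E
```

```text
[ 0.49334954 -0.23018752  0.2023131 ] toolphi -138.70223641315644 r 0.06163457668970153 phi -130.03947298212807 [ 0.94419561 -0.22665552 -0.63217808] [-0.56  0.28  1.09  1.76 -0.26  1.26 -0.26]
```

View pics/w17.png

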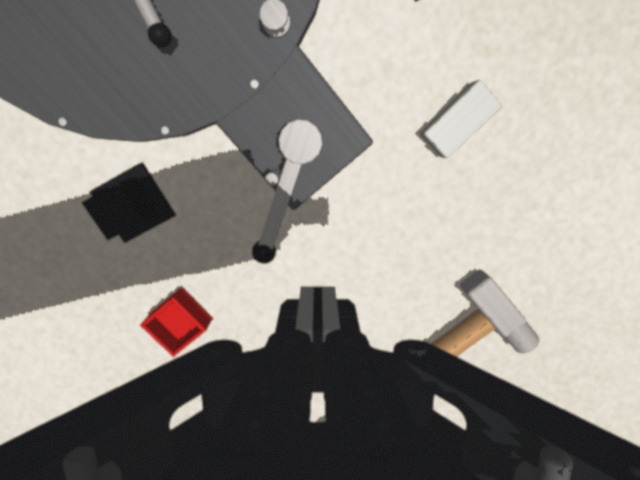

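View pics/s17.png

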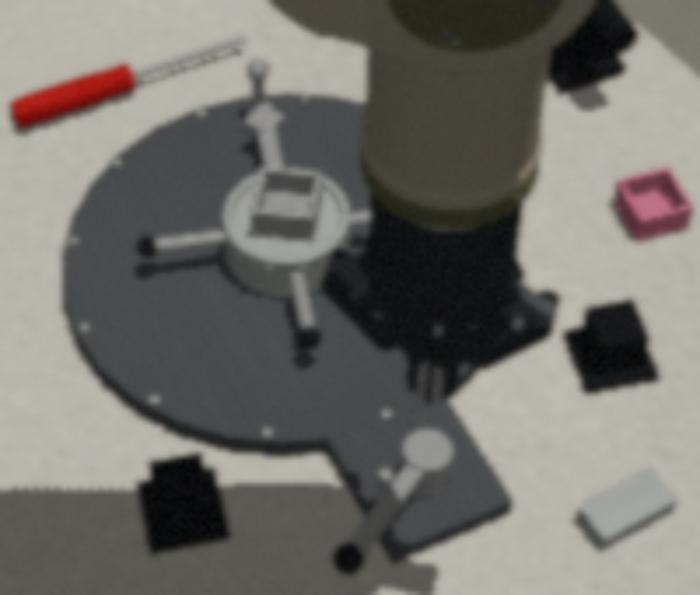

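Call:
move_arm --claw '[0,0,0,0,0,0,0,0]' --dp '[[-0.06,0.12,-0.1],[-0.06,0.12,0],[-0.06,0.12,0],[-0.06,0.12,0],[0.06,0.12,0],[0.06,0.12,0],[0,0,0],[0,0,0]]' --turn '[[0,0,0],[0,0,0],[0,0,0],[0,0,0],[0,0,0],[0,0,0],[0,0,0],[0,0,0]]'

```text
clock: 18.32
position: [0.3689, -0.3079, 0.221]
ee_rot: [0.911, -0.414, -0.0, -0.0]
ft_force: [-0.5, 0.4, -0.3]
grip_width: -0.001
```

```bash
python3 - <<'E'
from h import *
import cv2
d=np.load("w17.npz");W=wristpose(dict(ee_rot=d["q"],position=d["p"]));i=cams.camera_info("wrist")
p=cast(i,W,[(300,141)],.056)[0];t=cast(i,W,[(264,252)],.046)[0]
v=t-p; a=np.degrees(np.arctan2(v[1],v[0])); print("pivot",p,"tip",t,np.hypot(*v[:2]),a)
im=cams.camera("top")[:,:,::-1]; cv2.imwrite("pics/t18f.png",im); cv2.imwrite("pics/t18.png",cv2.resize(im[180:320,240:440],None,fx=4,fy=4))
print(manip.get_obs()["position"])
E
```

```text
pivot [ 0.53409353 -0.18371661  0.056     ] tip [ 0.44786595 -0.21842976  0.046     ] 0.09295266512250963 -158.07147093067834
[ 0.36959807 -0.30687109  0.22087457]
```

View pics/t18.png

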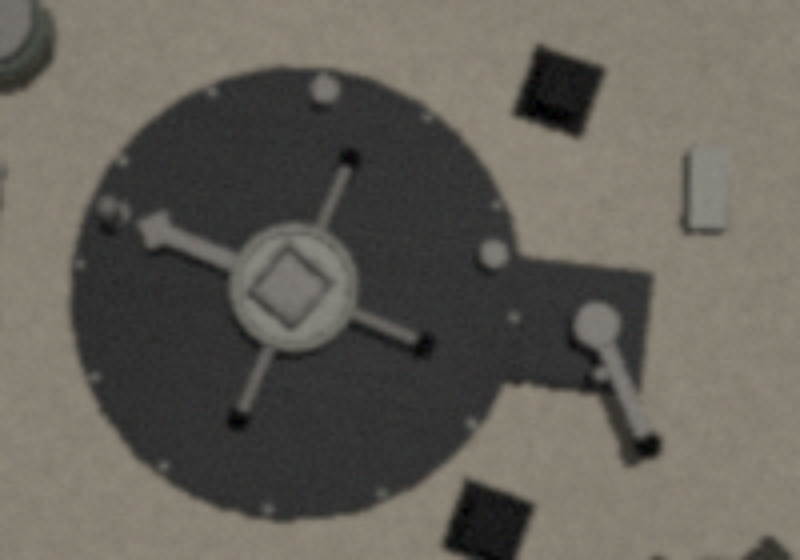

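View pics/t18f.png

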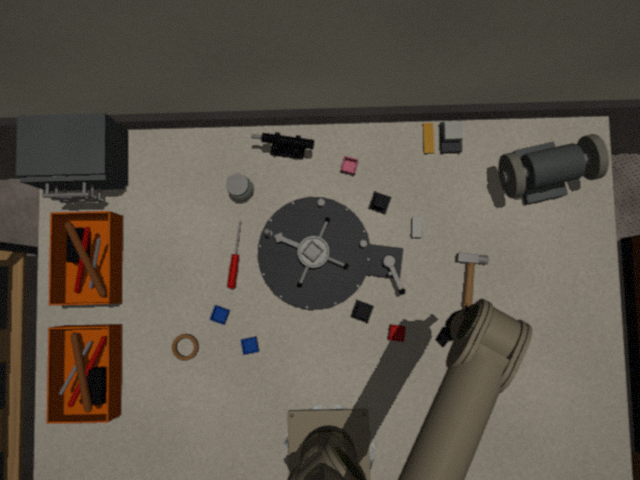

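```bash
python3 -c "
from workcell import manip
print(manip.hand_in())"
```

```text
the job is handed in; nothing more can be done
None
```

I turned the pointer onto the ball-headed post on the left, then pushed the brake lever over to its stop. The job was handed in at about 18.4 s, with the arm clear of everything.

**Pointer:** I pushed two spokes round with the closed fingertips, about 95° and then a 5° correction. I measured after the correction and before touching the brake:

| Camera | Pointer | Post |
|---|---|---|
| Top | 65.7–66.8° | 66.0–66.3° |
| Wrist | 65.7–66.2° | 64.6–65.2° |

- The two cameras disagree by about 1° on the post. The remaining error is about 0–1.5°, depending on the camera.
- The last top picture, taken after the brake push, shows the pointer and spokes in the same place by eye. I did not measure it again.

**Brake:**
- **Position:** the lever measured −158.1°, against −158.7° expected at the stop.
- **At the stop:** the push force rose to about 14 N with no further movement, and the pictures show the lever against the pin.

**Other things:** in the last pictures the little steel box is still in its dish. The loose things look unmoved; the arm hides part of the hammer in the last top picture.

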